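# Re-index the bearing gauge selector, five clicks from its stop

## Robot

A 6-joint arm with a two-finger parallel gripper is mounted at the origin on the work surface. World frame = base frame: x ahead of the robot, y to its left, z up, the work surface at z = 0. Lengths are in m, angles in rad, forces in N, time in s.
With the tool pointing down it reaches from about 0.4 to 0.925 m from the base axis. Payload 12.5 kg.
Tool frame: the origin (TCP) lies midway between the tips of the shut fingers; the grasp point (between the pads) lies pinch_z behind it (pinch_z is the distance from the TCP to the grasp point, in m); z points along the fingers, y is the direction in which the jaws open and shut (so a half turn about z gives the same grasp; the last joint's range is limited). The gripper opens to 95 mm and grips with 3 to 60 N. Pads are 20 mm wide; open, the fingers measure 119 mm over their backs; the gripper's body (75 mm by 180 mm) begins 59 mm behind the grasp point.
Start: joints at [1.084, 0.491, 1.559, -0, 1.092, -0.106], TCP at [0.232, 0.58, 0.215] pointing down, gripper open.
Joint ranges: [-3.1, 3.1], [-0.84, 2.19], [0.05, 2.79], [-1.13, 4.28], [0.06, 2.93], [-2.69, 2.69]. Speed limits (rad/s): [2.22, 2.22, 2.79, 3.14, 3.14, 3.14].

## Interface

Orientations are given as a unit quaternion [w, x, y, z].
In Python, from workcell import * gives the robot as it stands.
- The arm moves only by the tool send_rows, never from a script. Its argument "deltas" is a list of rows, each a list of 7 numbers: the turn, a rotation vector about the tool's x, y, z in rad, then the shift along the tool's x, y, z in cm, then the opening, from 0 (shut) to 1 (fully open). A call has 1 to 20 rows; each row shifts and turns the pose as measured when the row begins, along the tool's axes as they then stand; what a row does not reach is not made up. A row lasts 1/12 s, in which the tool goes at most 41.7 mm and 7.16 degrees, less where a joint would pass 70% of its speed; a pose out of reach is approached as far as the arm can. A call with a gripper value outside its range is refused whole. The fingers move at their own pace and stop on an object; "squeeze" is the grip in N (left out, the last holds). Time passes only in rows, so rows that do not move let the fingers close. It gives the time, the measured TCP pose, the force and the opening at its end, in the units of the state.
- get_state(): the state, without advancing time (a new reading comes with each control period).
- camera(name): name is "side" or "top"; returns a dict with "img" (420x560x3 uint8, red, green, blue), "range_z" (420x560 float32, m along the optical axis (not along the pixel's ray), 0 where there is no reading), "intrinsics" (3x3 intrinsics, pixels), "D" ([k1, k2, p1, p2, k3] as OpenCV has them; the pictures are not rectified), "position" and "rotation" of the camera in the world. Camera axes: x right, y up, looking along -z (the intrinsics and any distortion apply to the point x, -y, -z); pixel columns grow to the right and rows downward; lengths in m; the calibration is good to about 2 mm. A picture is of the moment at which its call begins.
- job_done(): hands the job in, once; it reports no verdict.
The state is a dict: "time_s": time; "joints": joint angles; "qd": joint speeds; "joint_efforts": joint torques, N m; "position": TCP position; "ee_rot": TCP orientation; "ft_force": force on the tool from outside, world axes, zero at the start; "ft_torque": the same for the moment, N m; "finger_gap": finger opening in m.
Only numpy, scipy, OpenCV 4.12 (cv2) and the standard library are available. Lean on these libraries where they do the work, as an engineer would, in place of code of your own. Each camera call takes 0.05 s, during which the arm holds its last target.

## Task

Set the bearing gauge's brass selector lever by fingertip: first push it anticlockwise (seen from above) back to its start, where it clicks in over the broad mark, then push it clockwise exactly five clicks, never going on to a sixth, and leave it resting at the fifth narrow mark after the broad one. Push gently and only touch the lever: the chrome race stays on its stub, nothing else on the bench is shifted or lifted, and the hand finishes clear.

Things in the scene. Friction and masses are not known exactly. Their poses are not given: they have to be found in the camera images.
- lever (a joint): selector angle, rad, growing CLOCKWISE from above. Click positions 0.5236 apart: 0 = start (broad mark, anticlockwise end), fifth click = 2.618, last 3.665; end stops 0.14 beyond the first and last. Pushed over half way (0.26) to the next position it jumps ahead of the finger into it by itself; short of that it springs back. About 3 N at the push point. Starts between clicks 2 and 4.
- selector_axis (a point): brass selector: knurled hub 44 mm across, top 87 mm above the bench; straight bar 12 mm wide reaching 68 mm from the axis (thin nose to 76), underside 64, top 82 mm above the bench. The dial face under it is at 48 mm, so fingertips at about 60 mm push the bar's side clear of the dial. Origin on the turning axis at bench height; z up; x runs out along the bar and turns with it.
- push_point (a point): point in the middle of the bar, 52 mm out from the turning axis and 73 mm above the bench; push here, sideways, on either flank of the bar. It turns with the lever.
- dial_centre (a point): centre of the bright round dial, 164 mm across, on the turning axis, 48 mm above the bench. Fixed to the gauge: x points to the race's stub. At selector angle q the bar points at (-75 degrees - q) from this x, anticlockwise positive from above. Flat dark marks under the pointer nose, one per click position: the start is 11 mm broad, the seven others 3 mm narrow.
- gauge: bearing gauge, fixed to the bench: dark cast housing 235 x 170 mm, 45 mm high. Origin on the bench under the selector's axis; x points to the stub. The housing reaches from x = -85 to 150 mm and y = -85 to 85 mm.
- race: loose chrome bearing race, 54 mm across, 29 mm bore, 16 mm high, round a 23 mm stub 115 mm from the selector's axis along the gauge's x; its top is 67 mm above the bench. Origin at the centre of its underside. Leave alone.
- cup_a: loose black seal cup, 54 mm across, 24 mm high, on the bench at the gauge's +y side. Origin: centre of underside. Leave alone.
- cup_b: loose black seal cup like the other, at the gauge's -y side. Origin: centre of underside. Leave alone.
- end_plate: loose rusty idler end plate, 120 mm across, 26 mm high, on the bench. Origin: centre of underside. Leave alone.
- spanner: loose steel spanner lying on the bench. Leave alone.
- driver: loose screwdriver with a grey handle lying on the bench. Leave alone.
- grease: loose plain steel can, 66 mm across, 90 mm high, beside the gauge's near +y corner. Origin: centre of underside. Leave alone.

How it is judged:
By the outcome, as a careful person would: the job done as asked, in the order asked, and still so for the second after the job is handed in, with the robot touching nothing.
It also fails if it takes over 67 s, if anything falls off the work surface, if the arm or the gripper's body presses on something with over 40 N, if the wrist force passes 120 N, or if a joint passes its speed limit or range.

## Working session

There is one attempt and no reset: what is moved stays moved. The work goes in short steps, Python scripts to look and compute and a tool call to move; the robot and the scene stay as the last step left them, time stands still between calls to the robot, and variables do not carry over. Pictures are saved under pics/ and viewed, and the job is handed in when it is done.

Besides the shell and the picture viewer there is one more tool, called after ">>>" as name([rows], argument=value, ...), one row to a line, values as JSON. send_rows: Moves the arm, as the interface text tells. Its arguments: {"type":"object","properties":{"deltas":{"type":"array"},"squeeze":{"type":"number"}},"required":["deltas"]}

```bash
mkdir -p pics; ls; python3 - <<'E'
from workcell import *
import cv2
s=get_state();print(s)
for n in("top","side"):
    c=camera(n);cv2.imwrite(f"pics/{n}0.png",c["img"][:,:,::-1]);print(n,c["intrinsics"],c["D"],c["position"],c["rotation"])
E
```

```text
pics
{'time_s': 0.0, 'joints': array([ 1.08443662e+00,  4.91535986e-01,  1.55948816e+00,  7.72967506e-06,
        1.09168174e+00, -1.05600664e-01]), 'qd': array([ 0.00183764,  0.00025402, -0.00190654, -0.0003575 , -0.00188791,
        0.00012174]), 'joint_efforts': array([ 1.69870324e-03, -6.12654305e+01, -2.58183396e+01,  6.93696295e-02,
        4.81658941e-02, -1.17371228e-04]), 'position': array([0.2321218 , 0.58001839, 0.21406306]), 'ee_rot': array([-1.65632221e-04,  1.89233294e-01,  9.81931999e-01, -5.31413222e-04]), 'ft_force': array([-0.7341054 ,  0.52735   , -0.55636686]), 'ft_torque': array([-0.01953509, -0.01580805,  0.00409017]), 'finger_gap': 0.09502693796667468}
top [[508.23016305   0.         281.7918636 ]
 [  0.         508.23016305 209.04333374]
 [  0.           0.           1.        ]] [-0.02207299  0.          0.          0.          0.        ] [0.47537    0.01576931 1.12257158] [-0.70498793 -0.03822723  0.03449432  0.70734775]
side [[380.00848028   0.         278.80770347]
 [  0.         380.00848028 213.0634861 ]
 [  0.           0.           1.        ]] [-0.10878037  0.          0.          0.          0.        ] [ 0.52285096 -0.48239113  0.6249182 ] [ 0.92761056  0.36969805 -0.02880029 -0.04508381]
```

View pics/top0.png

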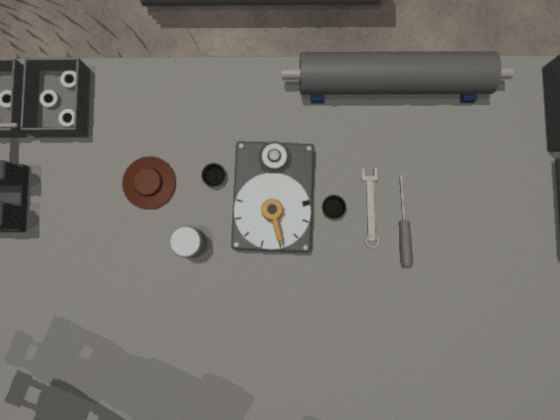

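View pics/side0.png

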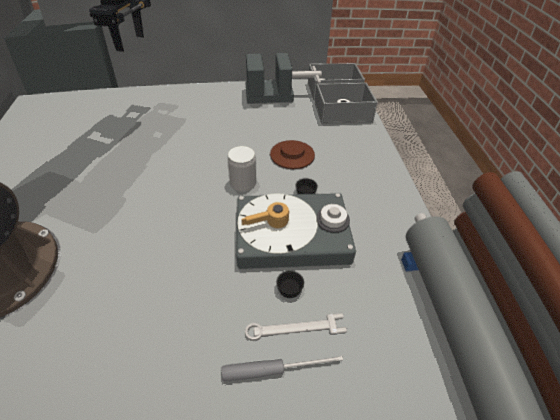

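```bash
cat > h.py <<'E'
from workcell import *
import cv2, numpy as np
from scipy.spatial.transform import Rotation as R
def px2w(c,uv,z):
    uv=np.array(uv,float).reshape(-1,1,2)
    n=cv2.undistortPoints(uv,c["intrinsics"],c["D"]).reshape(-1,2)
    d=np.c_[n[:,0],-n[:,1],-np.ones(len(n))]
    q=np.array(c["rotation"]);M=R.from_quat(q[[1,2,3,0]]).as_matrix()
    d=d@M.T;p=np.array(c["position"])
    return p+d*((z-p[2])/d[:,2])[:,None]
def w2px(c,P):
    q=np.array(c["rotation"]);M=R.from_quat(q[[1,2,3,0]]).as_matrix()
    v=(np.atleast_2d(P)-c["position"])@M
    v=v*[1,-1,-1]
    return cv2.projectPoints(v.reshape(-1,1,3),np.zeros(3),np.zeros(3),c["intrinsics"],c["D"])[0].reshape(-1,2)
def crop(c,x0,y0,w,h,k,fn):
    cv2.imwrite(fn,cv2.resize(c["img"][y0:y0+h,x0:x0+w,::-1],None,fx=k,fy=k,interpolation=cv2.INTER_CUBIC))
def state():
    s=get_state();m=R.from_quat(np.array(s["ee_rot"])[[1,2,3,0]]).as_matrix()
    print("t",round(s["time_s"],2),"p",np.round(s["position"]*1000,1),"yaw_x",round(np.degrees(np.arctan2(m[1,0],m[0,0])),2),"z",np.round(m[:,2],3),"F",np.round(s["ft_force"],1),"gap",round(s["finger_gap"],4),"j",np.round(s["joints"],2));return s,m
E
python3 - <<'E'
from h import *
c=camera("top");crop(c,220,130,110,130,4.6,"pics/tc0.png")
crop(camera("side"),225,180,140,95,5.5,"pics/sc0.png")
g=c["img"].astype(int)
# dial: bright pixels near centre, ellipse fit
m=((g.min(2)>150)).astype(np.uint8)
m[:168]=0;m[:, :225]=0;m[:,320:]=0;m[255:]=0
cs,_=cv2.findContours(m,cv2.RETR_EXTERNAL,cv2.CHAIN_APPROX_NONE)
k=max(cs,key=cv2.contourArea)
h=cv2.convexHull(k)
print(cv2.fitEllipse(h),cv2.contourArea(h))
e=cv2.fitEllipse(h)[0]
print(px2w(c,[e],.048), np.median(c["range_z"][200:220,240:260]))
E
```

```text
((271.83740234375, 210.53643798828125), (75.71635437011719, 76.18893432617188), 78.06425476074219) 4495.5
[[0.58322075 0.04244467 0.048     ]] 1.0806936
```

View pics/tc0.png

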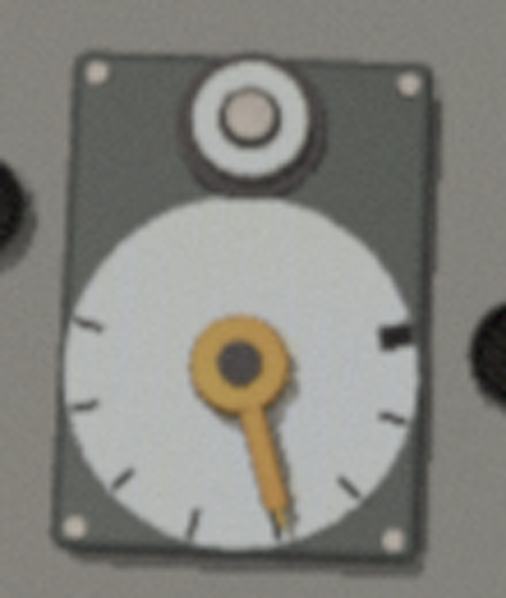

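View pics/sc0.png

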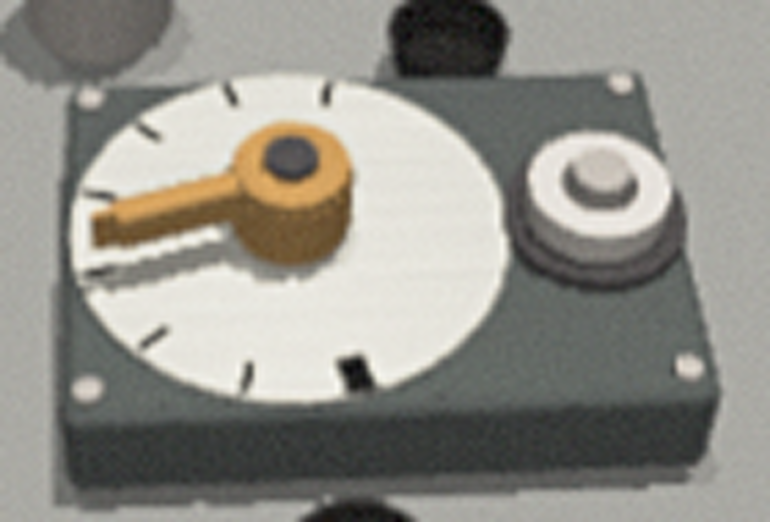

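```bash
python3 - <<'E'
from h import *
from scipy.optimize import least_squares
c=camera("top")
cr=lambda L:[(220+(x+.5)/4.6-.5,130+(y+.5)/4.6-.5) for x,y in L]
P=px2w(c,cr([(397,336),(391,418),(349,487),(278,528),(194,524),(123,478),(84,405),(89,323)]),.048)[:,:2]
f=lambda p:np.concatenate([p[:2]+p[3]*np.array([np.cos(a:=p[2]+np.radians(-75-30*k)),np.sin(a)])-P[k] for k in range(8)])
r=least_squares(f,[.583,.042,0,.075]);print("marks fit centre",r.x[:2],"yaw deg",np.degrees(r.x[2]),"rad",r.x[3],"res mm",np.round(r.fun*1000,1))
S=px2w(c,cr([(249,117)]),.067)[0];H=px2w(c,cr([(239,363)]),.087)[0];print("race",S,"hub",H,"yaw",np.degrees(np.arctan2(*(S-H)[[1,0]])),np.hypot(*(S-H)[:2]))
N=px2w(c,cr([(275,507)]),.082)[0];d=N-H;b=np.degrees(np.arctan2(d[1],d[0]));print("bar end",N,np.hypot(*d[:2]),"dir",b,"q deg",(-75-(b-np.degrees(r.x[2])))%360)
# depth check on the dial
u,v=250,215;z=c["range_z"][v,u];a=px2w(c,[(u,v)],.048)[0]
q=np.array(c["rotation"]);M=R.from_quat(q[[1,2,3,0]]).as_matrix();print("z",z,"model",-((a-c["position"])@M)[2])
E
```

```text
marks fit centre [0.58400155 0.04215715] yaw deg -2.471508601135222 rad 0.07373327879085866 res mm [ 0.2  0.3  0.1 -1.2 -0.4 -0.2  0.7  1.   0.4  0.5 -0.4  0.  -0.3 -0.5
 -0.3 -0. ]
race [0.69908259 0.0378378  0.067     ] hub [0.58345715 0.04202993 0.087     ] yaw -2.076413444434549 0.11570141255252228
bar end [0.51953168 0.02620992 0.082     ] 0.06585391208845152 dir -166.09995062172828 q deg 88.62844202059307
z 1.0804036 model 1.0793630194430448
```

>>> send_rows([
  [0, 0, 0.12, 0, 0, 0, 0],
  [0, 0, 0.12, 0, 0, 0, 0],
  [0, 0, 0.12, 0, 0, 0, 0],
  [0, 0, 0.12, 0, 0, 0, 0],
  [0, 0, 0.12, 0, 0, 0, 0],
  [0, 0, 0.12, 0, 0, 0, 0],
  [0, 0, 0.12, 0, 0, 0, 0],
  [0, 0, 0.12, 0, 0, 0, 0],
  [0, 0, 0, 0, 0, 0, 0],
], squeeze=10)

```text
time_s: 1.0
position: [0.2319, 0.5797, 0.2132]
ee_rot: [0.0, 0.637, 0.771, -0.001]
ft_force: [0.2, -0.2, 0.8]
finger_gap: 0.0406
```

```bash
cat >> h.py <<'E'
C=np.array([.5837,.0421]);G=-2.3
def plan(q,side,off,r=52.,z=60.):
    """q selector deg; side=+1 finger on cw side, -1 ccw side; off mm finger centre to bar centreline. prints tool shift cm and turn"""
    s,m=state()
    th=np.radians(G-75-q);u=np.array([np.cos(th),np.sin(th)]);n=np.array([u[1],-u[0]])
    t=np.r_[C+r/1e3*u+side*off/1e3*n,z/1e3]
    yaw=np.degrees(np.arctan2(m[1,0],m[0,0]));d=(np.degrees(th)+270-yaw+180)%360-180
    print("target",np.round(t*1000,1),"shift cm",np.round(m.T@(t-s["position"])*100,2),"turn z rad",round(-np.radians(d),3))
def pol():
    """finger centre seen from the axis"""
    s,m=state();v=(s["position"][:2]-C)*1e3;print("r",np.hypot(*v).round(1),"finger q deg",((G-75-np.degrees(np.arctan2(v[1],v[0])))%360).round(1),"tool q",((G+195-np.degrees(np.arctan2(m[1,0],m[0,0])))%360).round(2))
E
python3 -c "
from h import *
plan(90,1,28)"
```

```text
t 1.0 p [231.9 579.7 213.2] yaw_x 100.88 z [-0.001 -0.003 -1.   ] F [ 0.2 -0.2  0.8] gap 0.0406 j [1.08 0.49 1.56 0.   1.09 0.89]
target [526.8  58.   60. ] shift cm [-56.76  19.14  15.41] turn z rad -0.032
```

>>> send_rows([
  [0, 0, -0.002, -1.5, 0.5, 0, 0],
  [0, 0, -0.002, -3, 1, 0.2, 0],
  [0, 0, -0.002, -3.1, 1.05, 0.2, 0],
  [0, 0, -0.002, -3.1, 1.05, 0.2, 0],
  [0, 0, -0.002, -3.1, 1.05, 0.2, 0],
  [0, 0, -0.002, -3.1, 1.05, 0.2, 0],
  [0, 0, -0.002, -3.1, 1.05, 0.2, 0],
  [0, 0, -0.002, -3.1, 1.05, 0.2, 0],
  [0, 0, -0.002, -3.1, 1.05, 0.2, 0],
  [0, 0, -0.002, -3.1, 1.05, 0.2, 0],
  [0, 0, -0.002, -3.1, 1.05, 0.2, 0],
  [0, 0, -0.002, -3.1, 1.05, 0.2, 0],
  [0, 0, -0.002, -3.1, 1.05, 0.2, 0],
  [0, 0, -0.002, -3.1, 1.05, 0.2, 0],
  [0, 0, -0.002, -3.1, 1.05, 0.2, 0],
  [0, 0, -0.002, -3.1, 1.05, 0.2, 0],
  [0, 0, 0, -3.1, 1.05, 0.2, 0],
  [0, 0, 0, -3.1, 1.05, 0, 0],
  [0, 0, 0, -1.5, 0.5, 0, 0],
  [0, 0, 0, 0, 0, 0, 0],
])

```text
time_s: 2.67
position: [0.5645, 0.0644, 0.1799]
ee_rot: [0.001, 0.585, 0.811, 0.0]
ft_force: [-1.1, -0.6, 0.4]
finger_gap: 0.0004
```

```bash
python3 -c "
from h import *
plan(90,1,28)
crop(camera('side'),160,80,260,200,3,'pics/s1.png')"
```

```text
t 2.67 p [564.5  64.4 179.9] yaw_x 108.34 z [ 0.002 -0.001 -1.   ] F [-1.1 -0.6  0.4] gap 0.0004 j [-0.    0.45  1.74 -0.    0.95 -0.32]
target [526.8  58.   60. ] shift cm [ 0.6  -3.8  11.98] turn z rad 0.098
```

View pics/s1.png

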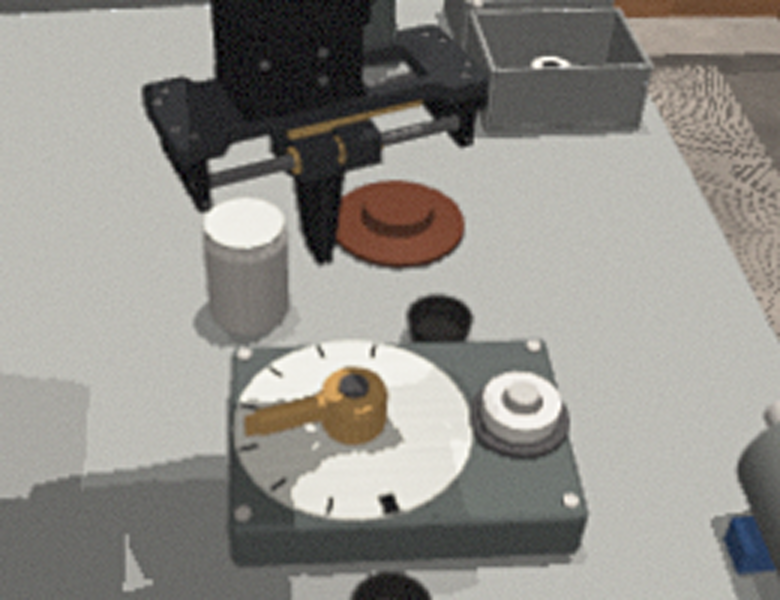

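>>> send_rows([
  [0, 0, 0.098, 0.6, -1.9, 0, 0],
  [0, 0, 0, 0, -1.9, 0, 0],
  [0, 0, 0, 0, 0, 2, 0],
  [0, 0, 0, 0, 0, 2, 0],
  [0, 0, 0, 0, 0, 2, 0],
  [0, 0, 0, 0, 0, 0, 0],
])

```text
time_s: 3.22
position: [0.5201, 0.0656, 0.1193]
ee_rot: [0.001, 0.619, 0.785, 0.001]
ft_force: [-0.4, 0.6, -0.4]
finger_gap: 0.0008
```

```bash
python3 -c "
from h import *
plan(90,1,28)
crop(camera('side'),160,80,260,200,3,'pics/s2.png')"
```

```text
t 3.22 p [520.1  65.6 119.3] yaw_x 103.47 z [ 0.003  0.    -1.   ] F [-0.4  0.6 -0.4] gap 0.0008 j [-0.    0.47  1.91  0.    0.76 -0.24]
target [526.8  58.   60. ] shift cm [-0.9   0.46  5.94] turn z rad 0.013
```

View pics/s2.png

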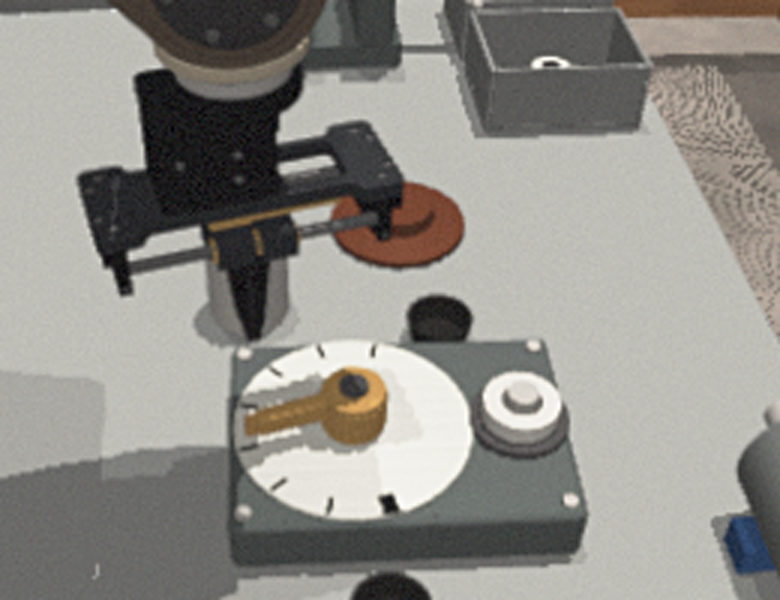

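>>> send_rows([
  [0, 0, 0, -0.4, 0.4, 1.5, 0],
  [0, 0, 0, 0, 0, 2, 0],
  [0, 0, 0, 0, 0, 1.5, 0],
  [0, 0, 0, 0, 0, 0.7, 0],
  [0, 0, 0, 0, 0, 0, 0],
  [0, 0, 0, 0, 0, 0, 0],
])

```text
time_s: 3.77
position: [0.5278, 0.0665, 0.0691]
ee_rot: [0.005, 0.615, 0.789, 0.004]
ft_force: [-0.2, 0.8, 0.5]
finger_gap: 0.0006
```

```bash
python3 -c "
from h import *
plan(90,1,28)
pol()
crop(camera('side'),180,130,220,160,3.6,'pics/s3.png')"
```

```text
t 3.77 p [527.8  66.5  69.1] yaw_x 104.11 z [ 0.012  0.001 -1.   ] F [-0.2  0.8  0.5] gap 0.0006 j [ 0.    0.56  1.93  0.    0.64 -0.25]
target [526.8  58.   60. ] shift cm [-0.8  -0.32  0.91] turn z rad 0.025
t 3.77 p [527.8  66.5  69.1] yaw_x 104.11 z [ 0.012  0.001 -1.   ] F [-0.2  0.8  0.5] gap 0.0006 j [ 0.    0.56  1.93  0.    0.64 -0.25]
r 61.0 finger q deg 126.3 tool q 88.59
```

View pics/s3.png

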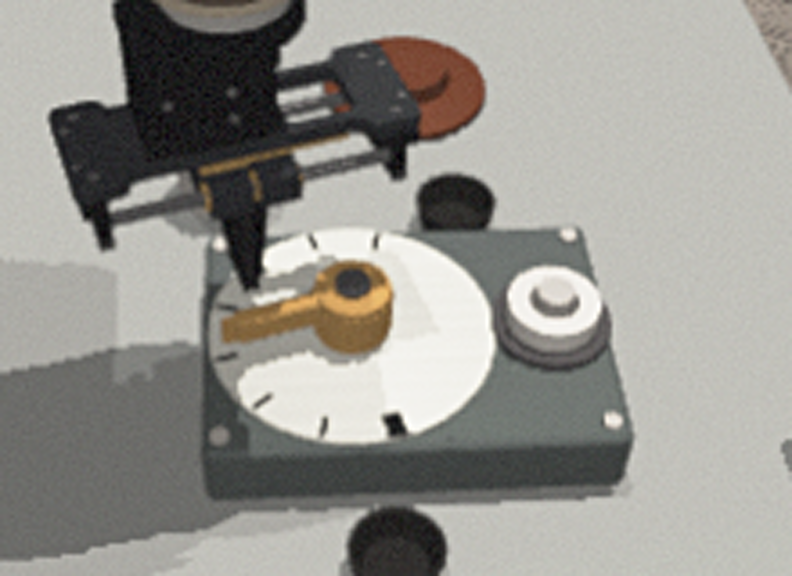

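>>> send_rows([
  [0, 0.012, 0, -0.4, -0.2, 0.5, 0],
  [0, 0, 0.02, -0.4, -0.2, 0.4, 0],
  [0, 0, 0, -0.4, 0, 0, 0],
  [0, 0, 0, 0, 0, 0, 0],
])

```text
time_s: 4.15
position: [0.5284, 0.0538, 0.0636]
ee_rot: [0.002, 0.623, 0.782, 0.009]
ft_force: [0.3, 0.1, -1.2]
finger_gap: 0.0008
```

```bash
python3 -c "
from h import *
plan(90,1,16)
"
```

```text
t 4.15 p [528.4  53.8  63.6] yaw_x 102.94 z [ 0.015  0.012 -1.   ] F [ 0.3  0.1 -1.2] gap 0.0008 j [-0.03  0.57  1.94  0.02  0.62 -0.27]
target [529.5  46.3  60. ] shift cm [-0.76 -0.08  0.35] turn z rad 0.004
```

```bash
cat >> h.py <<'E'
_plan=plan
def plan(*a,**k):
    _plan(*a,**k)
    s=get_state();m=R.from_quat(np.array(s["ee_rot"])[[1,2,3,0]]).as_matrix()
    w=m.T@np.cross(m[:,2],[0,0,-1]);print("tilt fix rx,ry",np.round(w[:2],3))
E
```

>>> send_rows([
  [0.017, -0.008, 0, -0.3, 0, 0.2, 0],
  [0, 0, 0, -0.3, 0, 0.15, 0],
  [0, 0, -0.06, -0.31, -0.1, 0, 0],
  [0, 0, -0.06, -0.31, -0.1, 0, 0],
  [0, 0, 0, 0, 0, 0, 0],
])

```text
time_s: 4.57
position: [0.5301, 0.0407, 0.0608]
ee_rot: [-0.0, 0.573, 0.819, -0.001]
ft_force: [-0.7, 1.2, 1.7]
finger_gap: 0.0007
```

```bash
python3 -c "
from h import *
plan(75,1,16);pol()
crop(camera('side'),180,130,220,160,3.6,'pics/s4.png')"
```

```text
t 4.57 p [530.1  40.7  60.8] yaw_x 110.05 z [-0.001 -0.002 -1.   ] F [-0.7  1.2  1.7] gap 0.0007 j [-0.05  0.57  1.93 -0.    0.64 -0.39]
target [530.2  32.1  60. ] shift cm [-0.81 -0.28  0.08] turn z rad -0.134
tilt fix rx,ry [-0.002  0.001]
t 4.57 p [530.1  40.7  60.8] yaw_x 110.05 z [-0.001 -0.002 -1.   ] F [-0.7  1.2  1.7] gap 0.0007 j [-0.05  0.57  1.93 -0.    0.64 -0.39]
r 53.6 finger q deg 101.2 tool q 82.65
```

View pics/s4.png

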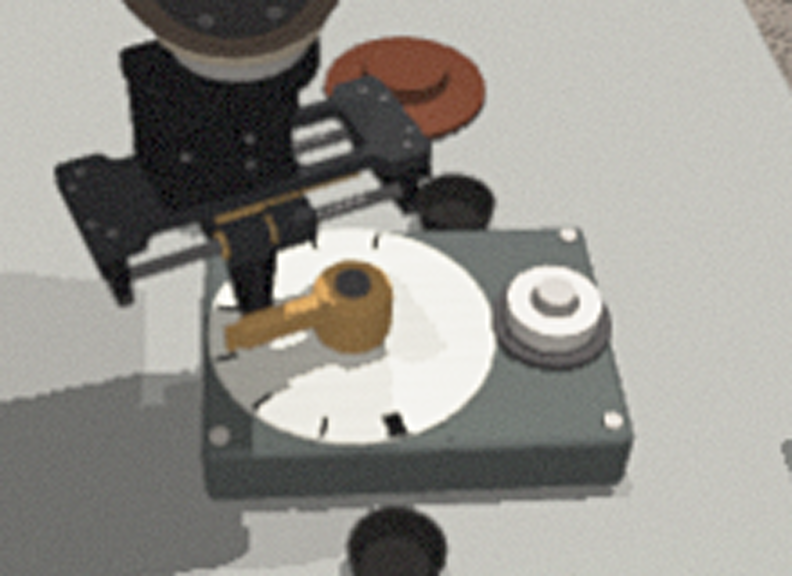

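>>> send_rows([
  [0, 0, -0.06, -0.31, -0.1, 0.05, 0],
  [0, 0, -0.06, -0.31, -0.1, 0, 0],
  [0, 0, -0.06, -0.31, -0.1, 0, 0],
  [0, 0, -0.06, -0.31, -0.1, 0, 0],
  [0, 0, 0, 0, 0, 0, 0],
  [0, 0, 0, 0, 0, 0, 0],
])

```text
time_s: 5.12
position: [0.532, 0.0282, 0.0603]
ee_rot: [-0.0, 0.474, 0.881, -0.001]
ft_force: [-0.2, 0.4, 0.1]
finger_gap: 0.0007
```

```bash
python3 -c "
from h import *
plan(60,1,16);pol()
crop(camera('side'),180,130,220,160,3.6,'pics/s5.png')"
```

```text
t 5.12 p [532.   28.2  60.3] yaw_x 123.43 z [-0.002 -0.002 -1.   ] F [-0.2  0.4  0.1] gap 0.0007 j [-0.07  0.58  1.93 -0.    0.64 -0.65]
target [534.6  18.6  60. ] shift cm [-0.95 -0.31  0.04] turn z rad -0.162
tilt fix rx,ry [-0.003  0.001]
t 5.12 p [532.   28.2  60.3] yaw_x 123.43 z [-0.002 -0.002 -1.   ] F [-0.2  0.4  0.1] gap 0.0007 j [-0.07  0.58  1.93 -0.    0.64 -0.65]
r 53.5 finger q deg 87.7 tool q 69.27
```

View pics/s5.png

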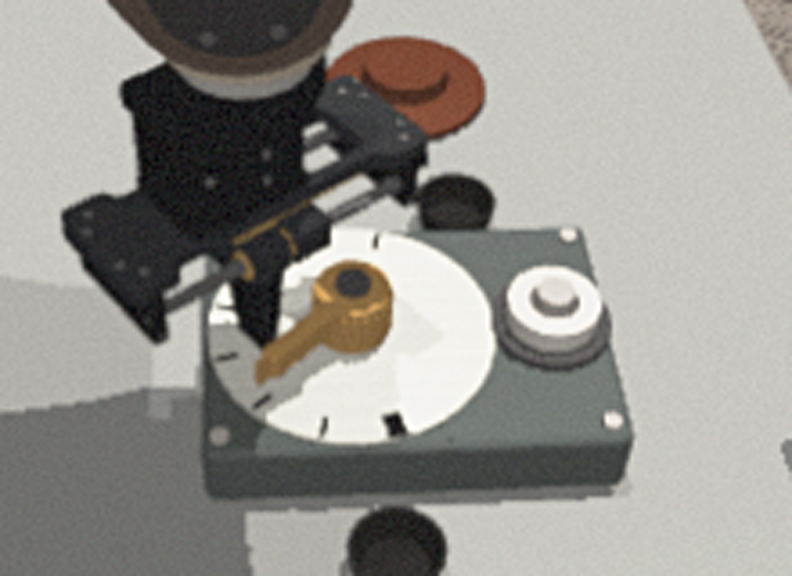

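>>> send_rows([
  [0, 0, -0.06, -0.31, -0.1, 0.02, 0],
  [0, 0, -0.06, -0.31, -0.1, 0, 0],
  [0, 0, -0.06, -0.31, -0.1, 0, 0],
  [0, 0, -0.06, -0.31, -0.1, 0, 0],
  [0, 0, -0.06, -0.31, -0.1, 0, 0],
  [0, 0, -0.06, -0.31, -0.1, 0, 0],
  [0, 0, -0.06, -0.31, -0.1, 0, 0],
  [0, 0, -0.06, -0.31, -0.1, 0, 0],
  [0, 0, 0, 0, 0, 0, 0],
  [0, 0, 0, 0, 0, 0, 0],
])

```text
time_s: 6.0
position: [0.5425, 0.0072, 0.06]
ee_rot: [-0.003, 0.252, 0.968, -0.002]
ft_force: [0.2, -0.6, 0.6]
finger_gap: 0.0002
```

```bash
python3 -c "
from h import *
plan(30,1,16);pol()
crop(camera('side'),180,130,220,160,3.6,'pics/s6.png')"
```

```text
t 6.0 p [542.5   7.2  60. ] yaw_x 150.8 z [-0.006 -0.002 -1.   ] F [ 0.2 -0.6  0.6] gap 0.0002 j [-0.11  0.59  1.9  -0.    0.66 -1.17]
target [553.   -2.8  60. ] shift cm [-1.4  -0.36 -0.01] turn z rad -0.208
tilt fix rx,ry [-0.004 -0.004]
t 6.0 p [542.5   7.2  60. ] yaw_x 150.8 z [-0.006 -0.002 -1.   ] F [ 0.2 -0.6  0.6] gap 0.0002 j [-0.11  0.59  1.9  -0.    0.66 -1.17]
r 54.0 finger q deg 62.4 tool q 41.9
```

View pics/s6.png

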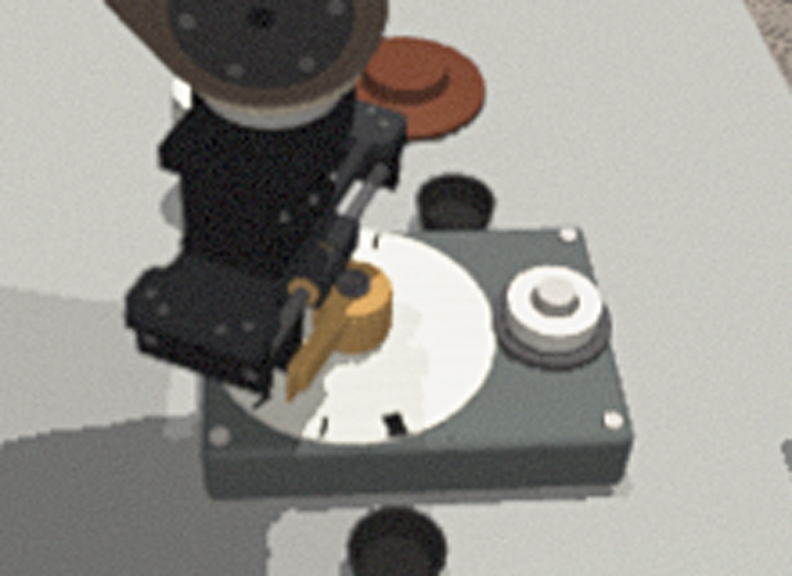

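>>> send_rows([
  [0, 0, -0.05, -0.33, -0.1, 0, 0],
  [0, 0, -0.05, -0.33, -0.1, 0, 0],
  [0, 0, -0.05, -0.33, -0.1, 0, 0],
  [0, 0, 0, 0, 0, 0, 0],
  [0, 0, 0, 0, 0, 0, 0],
])

```text
time_s: 6.47
position: [0.5497, 0.0011, 0.06]
ee_rot: [-0.003, 0.182, 0.983, -0.001]
ft_force: [-0.5, -0.1, 0.4]
finger_gap: 0.0005
```

```bash
python3 -c "
from h import *
plan(30,1,16);pol()
crop(camera('side'),180,130,220,160,3.6,'pics/s7.png')"
```

```text
t 6.47 p [549.7   1.1  60. ] yaw_x 159.01 z [-0.006 -0.002 -1.   ] F [-0.5 -0.1  0.4] gap 0.0005 j [-0.12  0.6   1.89 -0.    0.67 -1.32]
target [553.   -2.8  60. ] shift cm [-0.44 -0.25 -0.  ] turn z rad -0.064
tilt fix rx,ry [-0.004 -0.005]
t 6.47 p [549.7   1.1  60. ] yaw_x 159.01 z [-0.006 -0.002 -1.   ] F [-0.5 -0.1  0.4] gap 0.0005 j [-0.12  0.6   1.89 -0.    0.67 -1.32]
r 53.2 finger q deg 52.4 tool q 33.69
```

View pics/s7.png

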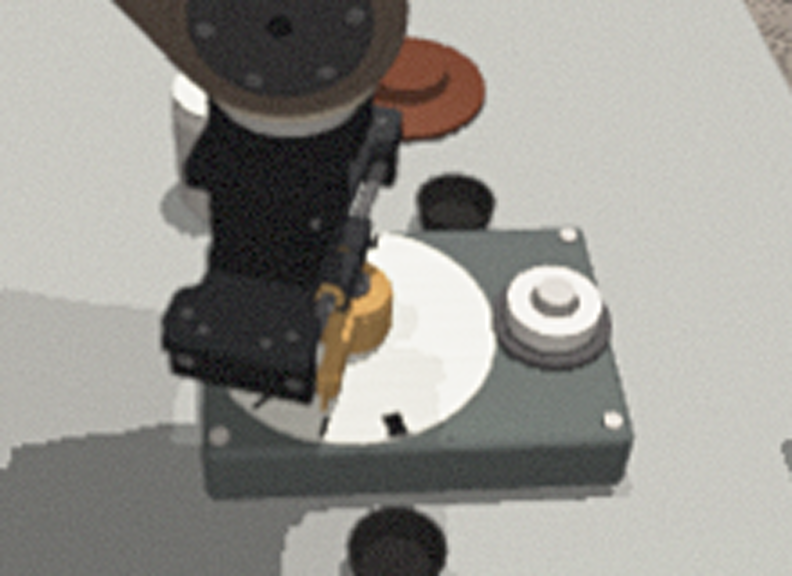

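>>> send_rows([
  [0, 0, -0.05, -0.31, -0.08, 0, 0],
  [0, 0, -0.05, -0.31, -0.08, 0, 0],
  [0, 0, -0.05, -0.31, -0.08, 0, 0],
  [0, 0, -0.05, -0.31, -0.08, 0, 0],
  [0, 0, -0.05, -0.31, -0.08, 0, 0],
  [0, 0, -0.05, -0.31, -0.08, 0, 0],
  [0, 0, 0, 0, 0, 0, 0],
  [0, 0, 0, 0, 0, 0, 0],
])

```text
time_s: 7.18
position: [0.563, -0.0065, 0.0596]
ee_rot: [-0.006, 0.036, 0.999, -0.001]
ft_force: [-0.5, 0.0, -0.8]
finger_gap: 0.0002
```

```bash
python3 -c "
from h import *
plan(10,1,16);pol()
crop(camera('side'),180,130,220,160,3.6,'pics/s8.png')"
```

```text
t 7.18 p [563.   -6.5  59.6] yaw_x 175.92 z [-0.013 -0.001 -1.   ] F [-0.5  0.  -0.8] gap 0.0002 j [-0.13  0.61  1.85 -0.    0.7  -1.62]
target [570.2 -10.6  60. ] shift cm [-0.74 -0.35 -0.05] turn z rad -0.118
tilt fix rx,ry [-0.002 -0.013]
t 7.18 p [563.   -6.5  59.6] yaw_x 175.92 z [-0.013 -0.001 -1.   ] F [-0.5  0.  -0.8] gap 0.0002 j [-0.13  0.61  1.85 -0.    0.7  -1.62]
r 52.9 finger q deg 35.8 tool q 16.78
```

View pics/s8.png

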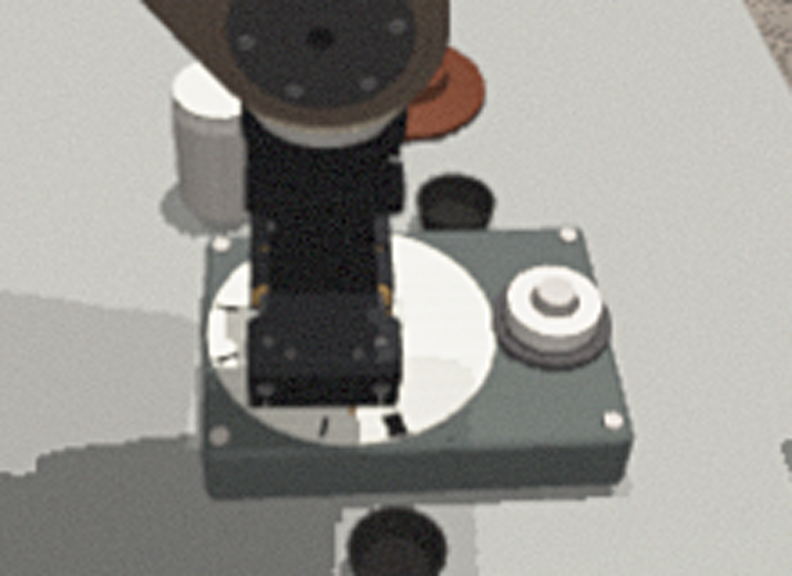

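>>> send_rows([
  [0, -0.01, -0.05, -0.3, -0.12, 0, 0],
  [0, 0, -0.05, -0.3, -0.12, 0, 0],
  [0, 0, -0.04, -0.3, -0.1, 0, 0],
  [0, 0, 0, 0, 0, 0, 0],
  [0, 0, 0, 0, 0, 0, 0],
])

```text
time_s: 7.65
position: [0.571, -0.0093, 0.0595]
ee_rot: [-0.002, -0.032, 0.999, -0.001]
ft_force: [0.9, 0.7, -0.0]
finger_gap: 0.0004
```

```bash
python3 -c "
from h import *
plan(10,1,16);pol()
crop(camera('side'),180,130,220,160,3.6,'pics/s9.png')"
```

```text
t 7.65 p [571.   -9.3  59.5] yaw_x -176.37 z [-0.003 -0.002 -1.   ] F [ 0.9  0.7 -0. ] gap 0.0004 j [-0.13  0.62  1.83 -0.    0.69 -1.76]
target [570.2 -10.6  60. ] shift cm [ 0.09 -0.12 -0.05] turn z rad 0.016
tilt fix rx,ry [-0.001 -0.003]
t 7.65 p [571.   -9.3  59.5] yaw_x -176.37 z [-0.003 -0.002 -1.   ] F [ 0.9  0.7 -0. ] gap 0.0004 j [-0.13  0.62  1.83 -0.    0.69 -1.76]
r 53.0 finger q deg 26.6 tool q 9.07
```

View pics/s9.png

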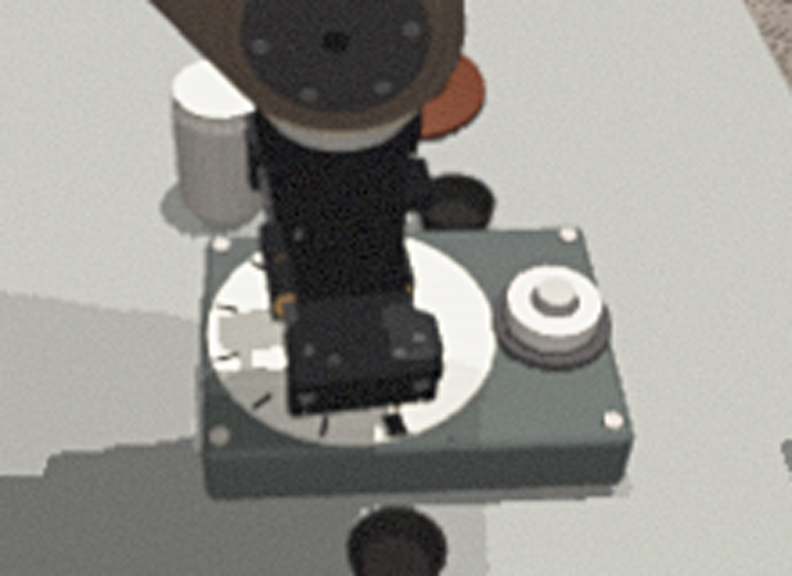

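>>> send_rows([
  [0, 0, 0.02, 0.8, -0.1, 0, 0],
  [0, 0, 0, 0.8, 0, 0, 0],
  [0, 0, 0, 0, 0, -1.5, 0],
  [0, 0, 0, 0, 0, -2, 0],
  [0, 0, 0, 0, 0, -2, 0],
  [0, 0, 0, 0, 0, -1, 0],
  [0, 0, 0, 0, 0, 0, 0],
])

```text
time_s: 8.28
position: [0.5483, -0.0108, 0.1255]
ee_rot: [-0.004, -0.016, 1.0, -0.0]
ft_force: [-0.4, 0.6, 0.7]
finger_gap: 0.0005
```

```bash
python3 -c "
from h import *
plan(0,-1,30,z=115);pol()
crop(camera('side'),180,130,220,160,3.6,'pics/s10.png')
crop(camera('top'),200,130,140,130,4.6,'pics/t10.png')"
```

```text
t 8.28 p [548.3 -10.8 125.5] yaw_x -178.15 z [-0.009 -0.001 -1.   ] F [-0.4  0.6  0.7] gap 0.0005 j [-0.14  0.5   1.84 -0.    0.82 -1.74]
target [624.4  -2.  115. ] shift cm [-7.64  0.63  0.98] turn z rad -0.189
tilt fix rx,ry [-0.    -0.009]
t 8.28 p [548.3 -10.8 125.5] yaw_x -178.15 z [-0.009 -0.001 -1.   ] F [-0.4  0.6  0.7] gap 0.0005 j [-0.14  0.5   1.84 -0.    0.82 -1.74]
r 63.6 finger q deg 46.5 tool q 10.85
```

View pics/s10.png

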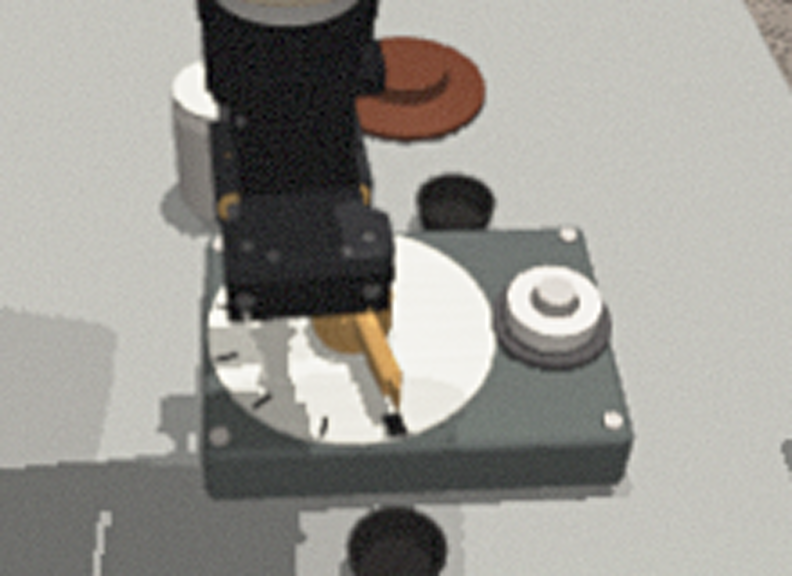

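View pics/t10.png

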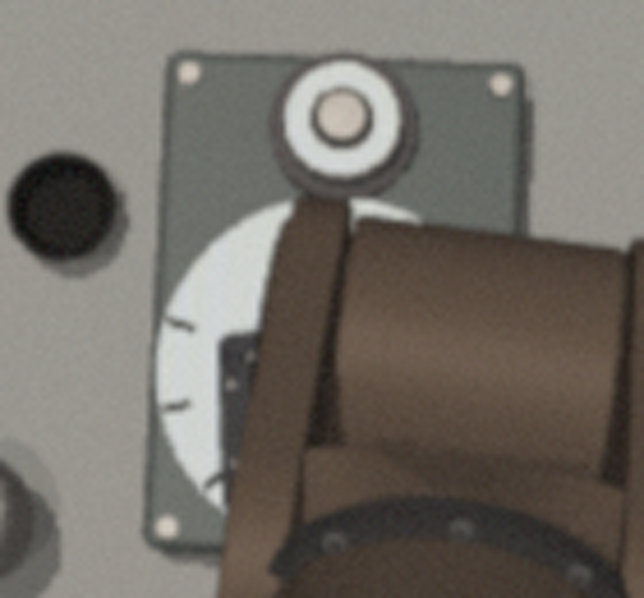

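>>> send_rows([
  [0, -0.009, 0, -1.3, 0.1, 0, 0],
  [0, 0, -0.05, -1.6, 0, 0, 0],
  [0, 0, -0.05, -1.7, -0.1, 0, 0],
  [0, 0, -0.05, -1.7, -0.2, 0, 0],
  [0, 0, -0.04, -1, -0.1, 0, 0],
  [0, 0, 0, 0, 0, 0, 0],
  [0, 0, 0, 0, 0, 0, 0],
])

```text
time_s: 8.97
position: [0.6253, -0.0063, 0.1151]
ee_rot: [-0.004, -0.114, 0.993, 0.001]
ft_force: [-0.3, -0.1, 0.1]
finger_gap: 0.0008
```

```bash
python3 -c "
from h import *
plan(0,-1,30,z=60);pol()
"
```

```text
t 8.97 p [625.3  -6.3 115.1] yaw_x -166.92 z [-0.008  0.001 -1.   ] F [-0.3 -0.1  0.1] gap 0.0008 j [-0.12  0.6   1.65  0.    0.89 -1.92]
target [624.4  -2.   60. ] shift cm [-0.05  0.42  5.51] turn z rad 0.007
tilt fix rx,ry [ 0.003 -0.007]
t 8.97 p [625.3  -6.3 115.1] yaw_x -166.92 z [-0.008  0.001 -1.   ] F [-0.3 -0.1  0.1] gap 0.0008 j [-0.12  0.6   1.65  0.    0.89 -1.92]
r 63.8 finger q deg 332.1 tool q 359.62
```

>>> send_rows([
  [0, -0.007, 0, 0, 0.2, 1.5, 0],
  [0, 0, 0, 0, 0.2, 2, 0],
  [0, 0, 0, 0, 0, 1.3, 0],
  [0, 0, 0, 0, 0, 0.5, 0],
  [0, 0, 0, 0, 0, 0, 0],
  [0, 0, 0, 0, 0, 0, 0],
])

```text
time_s: 9.47
position: [0.6217, -0.0019, 0.0574]
ee_rot: [-0.002, -0.11, 0.994, 0.002]
ft_force: [-0.7, 0.4, 0.2]
finger_gap: 0.0002
```

```bash
python3 -c "
from h import *
plan(0,-1,16,z=60);pol()
crop(camera('side'),180,130,220,160,3.6,'pics/s11.png')"
```

```text
t 9.47 p [621.7  -1.9  57.4] yaw_x -167.4 z [-0.004  0.003 -1.   ] F [-0.7  0.4  0.2] gap 0.0002 j [-0.11  0.67  1.7   0.    0.77 -1.9 ]
target [610.7  -5.1  60. ] shift cm [ 1.14 -0.08 -0.26] turn z rad -0.002
tilt fix rx,ry [ 0.004 -0.003]
t 9.47 p [621.7  -1.9  57.4] yaw_x -167.4 z [-0.004  0.003 -1.   ] F [-0.7  0.4  0.2] gap 0.0002 j [-0.11  0.67  1.7   0.    0.77 -1.9 ]
r 58.1 finger q deg 331.8 tool q 0.1
```

View pics/s11.png

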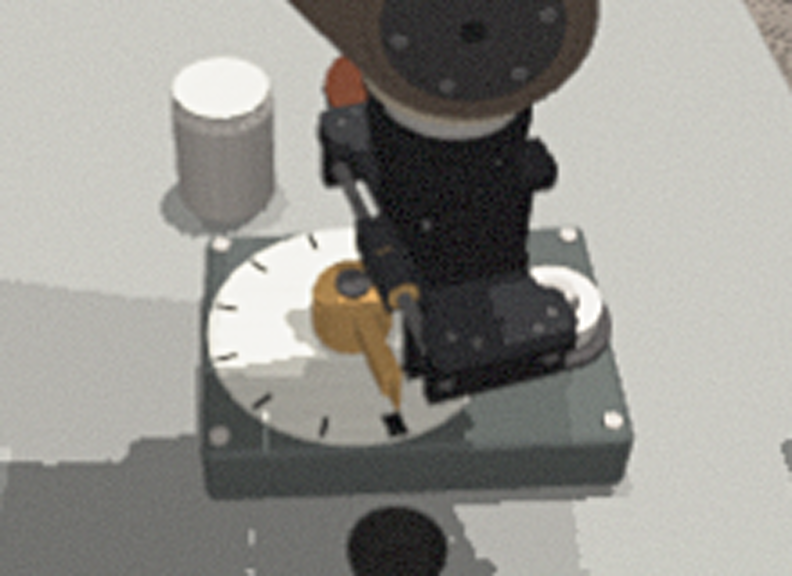

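>>> send_rows([
  [0, 0, 0, 0.5, 0, -0.15, 0],
  [0, 0, 0, 0.5, 0, -0.1, 0],
  [0, 0, 0.06, 0.3, -0.1, 0, 0],
  [0, 0, 0.06, 0.31, -0.1, 0, 0],
  [0, 0, 0.06, 0.31, -0.1, 0, 0],
  [0, 0, 0.06, 0.31, -0.1, 0, 0],
  [0, 0, 0.05, 0.3, -0.1, 0, 0],
  [0, 0, 0, 0, 0, 0, 0],
  [0, 0, 0, 0, 0, 0, 0],
])

```text
time_s: 10.27
position: [0.5972, -0.0118, 0.0672]
ee_rot: [0.005, 0.042, 0.999, 0.001]
ft_force: [0.4, 0.3, 0.0]
finger_gap: 0.0006
```

```bash
python3 -c "
from h import *
plan(20,-1,16,z=60);pol()
crop(camera('side'),180,130,220,160,3.6,'pics/s12.png')"
```

```text
t 10.27 p [597.2 -11.8  67.2] yaw_x 175.18 z [ 0.01   0.002 -1.   ] F [0.4 0.3 0. ] gap 0.0006 j [-0.13  0.63  1.77  0.01  0.73 -1.62]
target [593.  -11.5  60. ] shift cm [ 0.43 -0.01  0.72] turn z rad 0.043
tilt fix rx,ry [0.003 0.009]
t 10.27 p [597.2 -11.8  67.2] yaw_x 175.18 z [ 0.01   0.002 -1.   ] F [0.4 0.3 0. ] gap 0.0006 j [-0.13  0.63  1.77  0.01  0.73 -1.62]
r 55.6 finger q deg 358.6 tool q 17.52
```

View pics/s12.png

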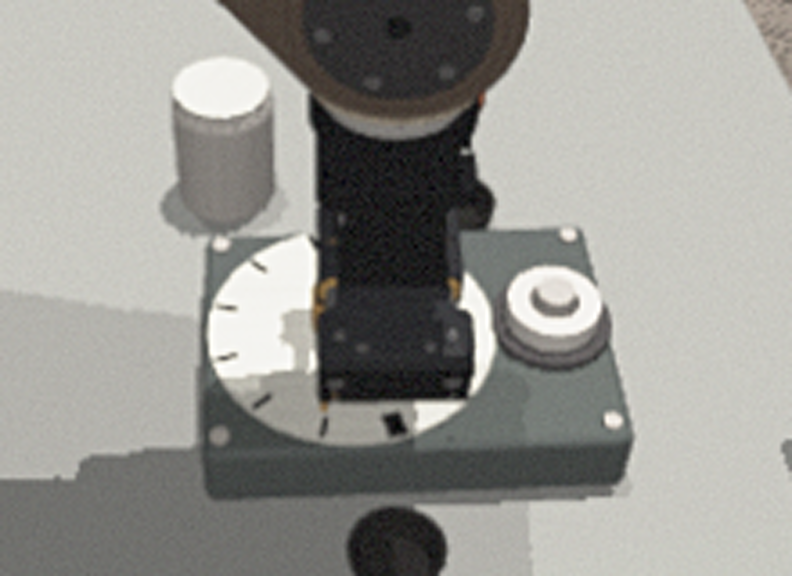

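>>> send_rows([
  [0, 0.009, 0.05, 0.25, -0.1, 0.3, 0],
  [0, 0, 0.05, 0.28, -0.1, 0.2, 0],
  [0, 0, 0.06, 0.31, -0.1, 0.1, 0],
  [0, 0, 0.06, 0.31, -0.1, 0, 0],
  [0, 0, 0.06, 0.31, -0.1, 0, 0],
  [0, 0, 0.06, 0.31, -0.1, 0, 0],
  [0, 0, 0.06, 0.31, -0.1, 0, 0],
  [0, 0, 0, 0, 0, 0, 0],
])

```text
time_s: 10.98
position: [0.5778, -0.0139, 0.0632]
ee_rot: [0.004, 0.242, 0.97, 0.002]
ft_force: [0.4, -0.5, -0.5]
finger_gap: 0.0007
```

```bash
python3 -c "
from h import *
plan(50,-1,16,z=60);pol()
crop(camera('side'),180,130,220,160,3.6,'pics/s13.png')"
```

```text
t 10.98 p [577.8 -13.9  63.2] yaw_x 151.95 z [ 0.009  0.002 -1.   ] F [ 0.4 -0.5 -0.5] gap 0.0007 j [-0.14  0.61  1.82  0.01  0.7  -1.22]
target [564.9  -9.   60. ] shift cm [ 1.37 -0.18  0.31] turn z rad 0.161
tilt fix rx,ry [0.006 0.007]
t 10.98 p [577.8 -13.9  63.2] yaw_x 151.95 z [ 0.009  0.002 -1.   ] F [ 0.4 -0.5 -0.5] gap 0.0007 j [-0.14  0.61  1.82  0.01  0.7  -1.22]
r 56.3 finger q deg 18.7 tool q 40.75
```

View pics/s13.png

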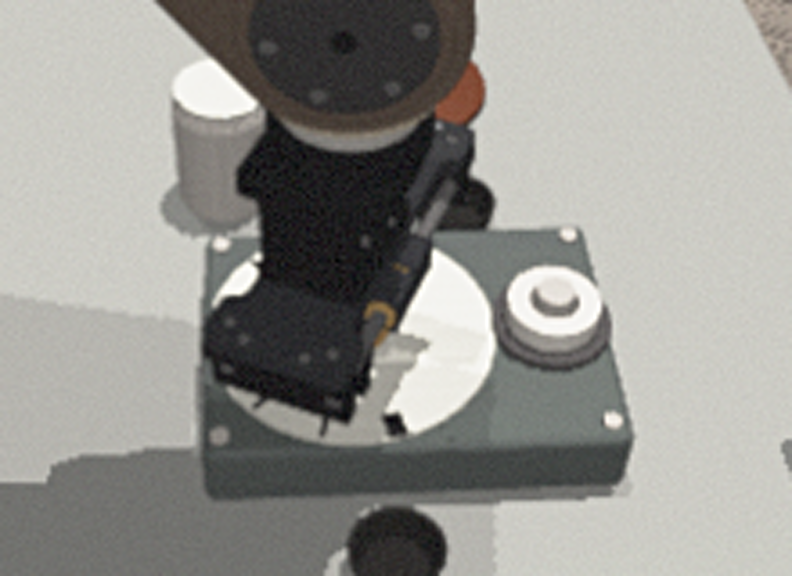

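>>> send_rows([
  [0.006, 0.007, 0.03, 0.33, -0.06, 0.15, 0],
  [0, 0, 0.03, 0.33, -0.06, 0.1, 0],
  [0, 0, 0.04, 0.33, -0.06, 0, 0],
  [0, 0, 0.04, 0.33, -0.06, 0, 0],
  [0, 0, 0, 0, 0, 0, 0],
  [0, 0, 0, 0, 0, 0, 0],
])

```text
time_s: 11.53
position: [0.5672, -0.0094, 0.0618]
ee_rot: [0.001, 0.301, 0.953, 0.0]
ft_force: [0.2, -0.0, 0.2]
finger_gap: 0.0005
```

```bash
python3 -c "
from h import *
plan(50,-1,16,z=60);pol()
crop(camera('side'),180,130,220,160,3.6,'pics/s14.png')"
```

```text
t 11.53 p [567.2  -9.4  61.8] yaw_x 144.91 z [ 0.003 -0.001 -1.   ] F [ 0.2 -0.   0.2] gap 0.0005 j [-0.13  0.61  1.85 -0.    0.69 -1.09]
target [564.9  -9.   60. ] shift cm [ 0.22 -0.1   0.18] turn z rad 0.039
tilt fix rx,ry [0.001 0.002]
t 11.53 p [567.2  -9.4  61.8] yaw_x 144.91 z [ 0.003 -0.001 -1.   ] F [ 0.2 -0.   0.2] gap 0.0005 j [-0.13  0.61  1.85 -0.    0.69 -1.09]
r 54.1 finger q deg 30.4 tool q 47.79
```

View pics/s14.png

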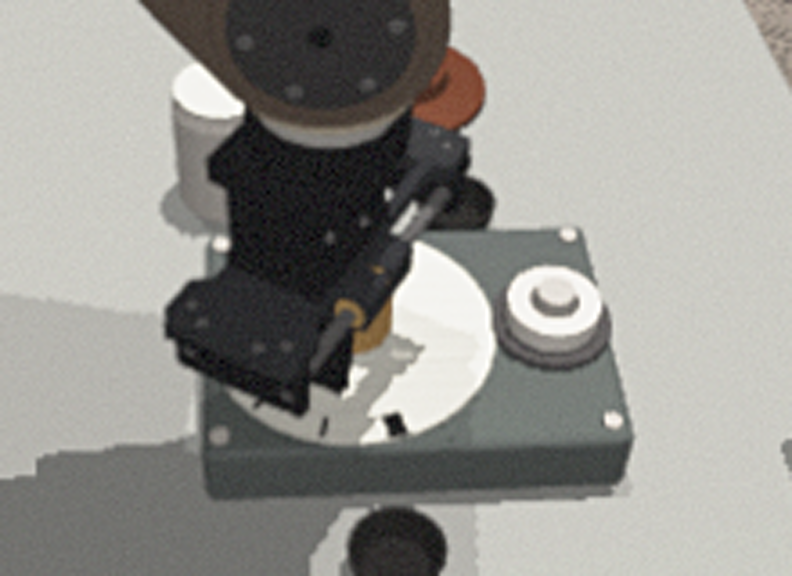

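>>> send_rows([
  [0, 0, 0.055, 0.31, -0.1, 0.1, 0],
  [0, 0, 0.055, 0.31, -0.1, 0, 0],
  [0, 0, 0.055, 0.31, -0.1, 0, 0],
  [0, 0, 0.055, 0.31, -0.1, 0, 0],
  [0, 0, 0.055, 0.31, -0.1, 0, 0],
  [0, 0, 0, 0, 0, 0, 0],
])

```text
time_s: 12.08
position: [0.5551, -0.0039, 0.0611]
ee_rot: [0.004, 0.429, 0.903, 0.001]
ft_force: [-0.0, -1.6, -1.0]
finger_gap: 0.0004
```

```bash
python3 -c "
from h import *
plan(80,-1,16,z=60);pol()
crop(camera('side'),180,130,220,160,3.6,'pics/s15.png');crop(camera('top'),200,130,140,130,4.6,'pics/t15.png')"
```

```text
t 12.08 p [555.1  -3.9  61.1] yaw_x 129.21 z [ 0.008 -0.002 -1.   ] F [-0.  -1.6 -1. ] gap 0.0004 j [-0.13  0.6   1.88 -0.    0.66 -0.81]
target [541.9   7.3  60. ] shift cm [ 1.7  -0.32  0.1 ] turn z rad 0.288
tilt fix rx,ry [0.005 0.006]
t 12.08 p [555.1  -3.9  61.1] yaw_x 129.21 z [ 0.008 -0.002 -1.   ] F [-0.  -1.6 -1. ] gap 0.0004 j [-0.13  0.6   1.88 -0.    0.66 -0.81]
r 54.2 finger q deg 44.5 tool q 63.49
```

View pics/s15.png

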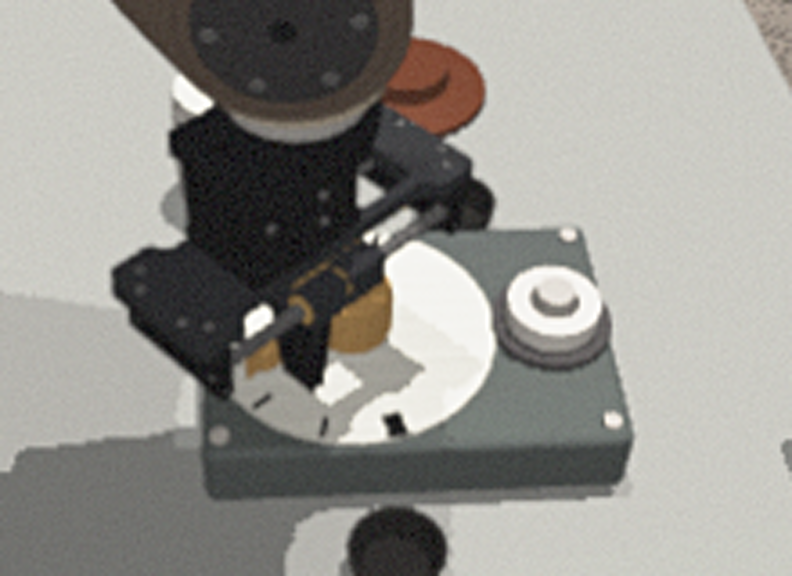

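View pics/t15.png

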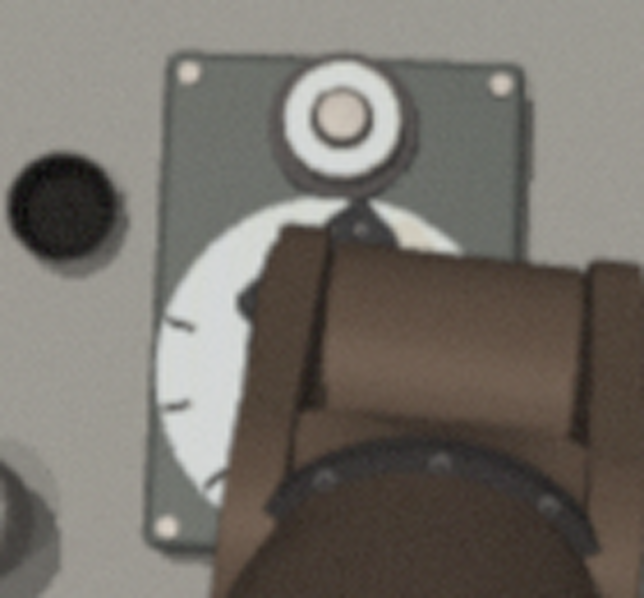

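>>> send_rows([
  [0.005, 0.006, 0.05, 0.32, -0.09, 0.05, 0],
  [0, 0, 0.05, 0.32, -0.09, 0, 0],
  [0, 0, 0.05, 0.32, -0.09, 0, 0],
  [0, 0, 0.05, 0.32, -0.09, 0, 0],
  [0, 0, 0.05, 0.32, -0.09, 0, 0],
  [0, 0, 0, 0, 0, 0, 0],
  [0, 0, 0, 0, 0, 0, 0],
])

```text
time_s: 12.77
position: [0.5444, 0.0059, 0.0609]
ee_rot: [0.0, 0.533, 0.846, 0.0]
ft_force: [1.3, -0.9, 0.1]
finger_gap: 0.0008
```

```bash
python3 -c "
from h import *
plan(80,-1,16,z=60);pol()
crop(camera('side'),180,130,220,160,3.6,'pics/s16.png')"
```

```text
t 12.77 p [544.4   5.9  60.9] yaw_x 115.59 z [ 0.001 -0.    -1.   ] F [ 1.3 -0.9  0.1] gap 0.0008 j [-0.11  0.59  1.9  -0.    0.65 -0.56]
target [541.9   7.3  60. ] shift cm [ 0.23 -0.17  0.09] turn z rad 0.05
tilt fix rx,ry [0.001 0.001]
t 12.77 p [544.4   5.9  60.9] yaw_x 115.59 z [ 0.001 -0.    -1.   ] F [ 1.3 -0.9  0.1] gap 0.0008 j [-0.11  0.59  1.9  -0.    0.65 -0.56]
r 53.4 finger q deg 60.1 tool q 77.11
```

View pics/s16.png

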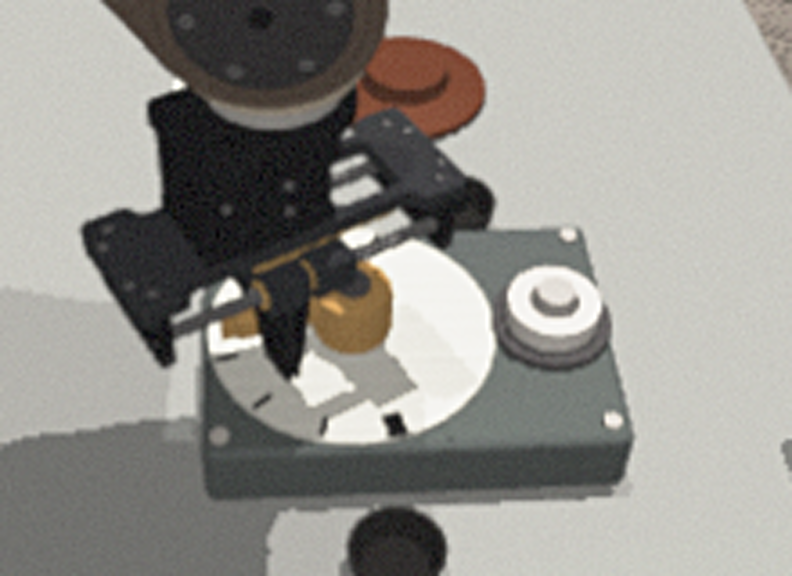

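>>> send_rows([
  [0, 0, 0.053, 0.32, -0.1, 0, 0],
  [0, 0, 0.053, 0.32, -0.1, 0, 0],
  [0, 0, 0.053, 0.32, -0.1, 0, 0],
  [0, 0, 0.053, 0.32, -0.1, 0, 0],
  [0, 0, 0.053, 0.32, -0.1, 0, 0],
  [0, 0, 0.053, 0.32, -0.1, 0, 0],
  [0, 0, 0.053, 0.32, -0.1, 0, 0],
  [0, 0, 0, 0, 0, 0, 0],
])

```text
time_s: 13.48
position: [0.5339, 0.0235, 0.0609]
ee_rot: [0.002, 0.679, 0.734, 0.001]
ft_force: [0.8, 0.1, -0.3]
finger_gap: 0.0006
```

```bash
python3 -c "
from h import *
plan(110,-1,16,z=60);pol()
crop(camera('side'),180,130,220,160,3.6,'pics/s17.png')"
```

```text
t 13.48 p [533.9  23.5  60.9] yaw_x 94.42 z [ 0.004 -0.002 -1.   ] F [ 0.8  0.1 -0.3] gap 0.0006 j [-0.08  0.58  1.93 -0.    0.63 -0.15]
target [530.1  32.8  60. ] shift cm [ 0.96 -0.31  0.09] turn z rad 0.205
tilt fix rx,ry [0.004 0.002]
t 13.48 p [533.9  23.5  60.9] yaw_x 94.42 z [ 0.004 -0.002 -1.   ] F [ 0.8  0.1 -0.3] gap 0.0006 j [-0.08  0.58  1.93 -0.    0.63 -0.15]
r 53.2 finger q deg 82.2 tool q 98.28
```

View pics/s17.png

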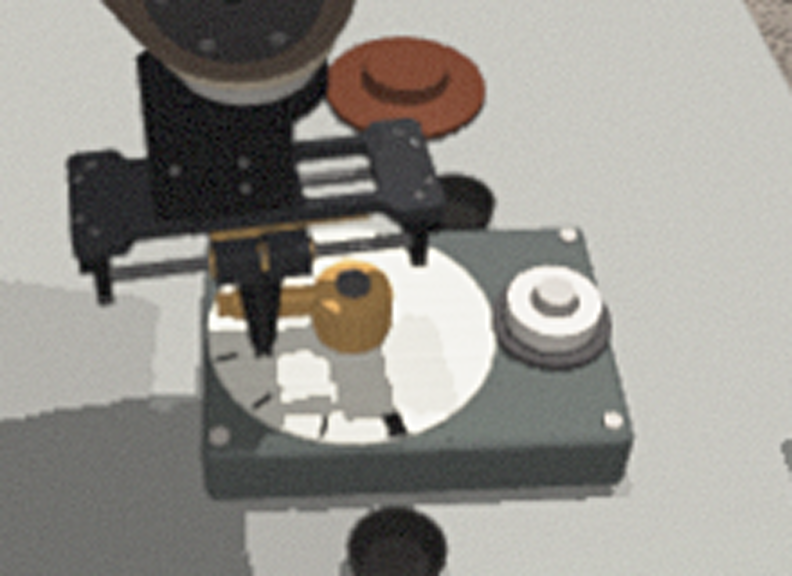

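>>> send_rows([
  [0, 0, 0.053, 0.32, -0.11, 0.05, 0],
  [0, 0, 0.053, 0.32, -0.11, 0, 0],
  [0, 0, 0.053, 0.32, -0.11, 0, 0],
  [0, 0, 0, 0, 0, 0, 0],
  [0, 0, 0, 0, 0, 0, 0],
])

```text
time_s: 13.95
position: [0.5313, 0.032, 0.0605]
ee_rot: [0.002, 0.731, 0.682, 0.001]
ft_force: [-0.1, -1.2, 0.0]
finger_gap: 0.0005
```

```bash
python3 -c "
from h import *
plan(110,-1,16,z=60);pol()
crop(camera('side'),180,130,220,160,3.6,'pics/s18.png')"
```

```text
t 13.95 p [531.3  32.   60.5] yaw_x 86.07 z [ 0.005 -0.002 -1.   ] F [-0.1 -1.2  0. ] gap 0.0005 j [-0.06  0.57  1.93 -0.    0.63  0.01]
target [530.1  32.8  60. ] shift cm [ 0.07 -0.13  0.05] turn z rad 0.059
tilt fix rx,ry [0.005 0.001]
t 13.95 p [531.3  32.   60.5] yaw_x 86.07 z [ 0.005 -0.002 -1.   ] F [-0.1 -1.2  0. ] gap 0.0005 j [-0.06  0.57  1.93 -0.    0.63  0.01]
r 53.3 finger q deg 91.8 tool q 106.63
```

View pics/s18.png

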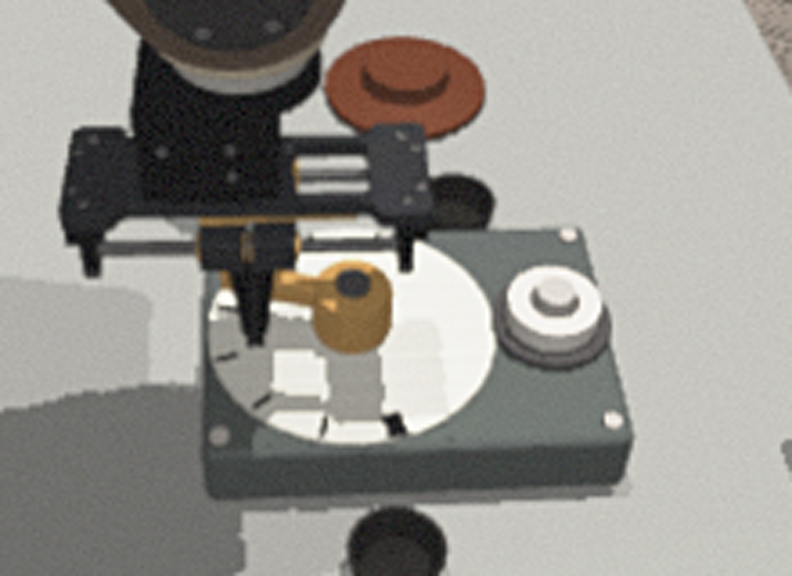

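```bash
python3 -c "
from h import *
c=camera('side')
for q in (90,100,108,120,150):
    th=np.radians(G-75-q);u=np.array([np.cos(th),np.sin(th)])
    print(q,((w2px(c,[np.r_[C+.068*u,.082],np.r_[C+.076*u,.073]])-[180,130])*3.6).round())
crop(c,220,185,60,50,12,'pics/s19.png')
"
```

```text
90 [[227. 310.]
 [214. 324.]]
100 [[223. 295.]
 [210. 307.]]
108 [[223. 282.]
 [209. 293.]]
120 [[227. 264.]
 [214. 273.]]
150 [[258. 226.]
 [248. 231.]]
```

View pics/s19.png

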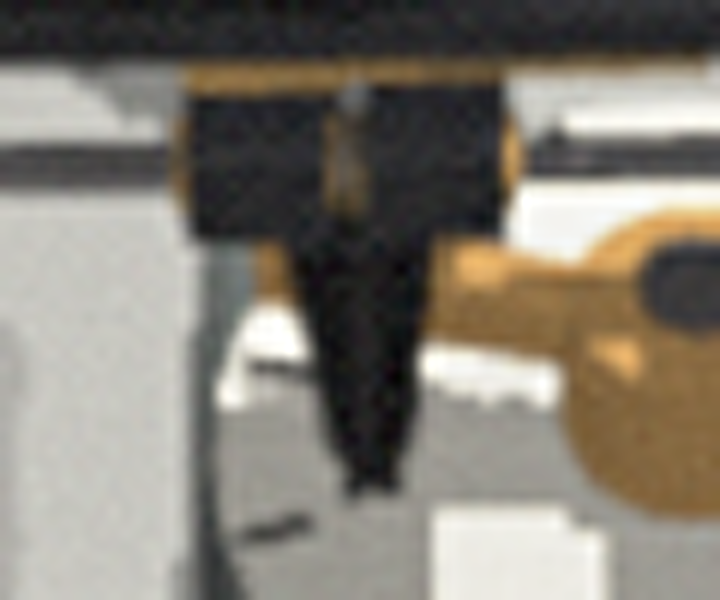

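```bash
python3 -c "
from h import *
c=camera('side')
for q in (105,108,112,120):
    th=np.radians(G-75-q);u=np.array([np.cos(th),np.sin(th)]);n=-np.array([u[1],-u[0]])
    print(q,((w2px(c,[np.r_[C+r*u+.006*n,z] for r in(.03,.068) for z in(.064,.082)])-[220,185])*12).round().tolist())
"
```

```text
105 [[495.0, 389.0], [493.0, 315.0], [268.0, 397.0], [262.0, 322.0]]
108 [[493.0, 382.0], [491.0, 308.0], [267.0, 381.0], [261.0, 307.0]]
112 [[491.0, 373.0], [490.0, 299.0], [267.0, 360.0], [261.0, 286.0]]
120 [[490.0, 354.0], [489.0, 280.0], [272.0, 320.0], [267.0, 245.0]]
```

>>> send_rows([
  [0.005, 0, 0.055, 0.32, -0.11, 0, 0],
  [0, 0, 0.055, 0.32, -0.11, 0, 0],
  [0, 0, 0.055, 0.32, -0.11, 0, 0],
  [0, 0, 0.055, 0.32, -0.11, 0, 0],
  [0, 0, 0.055, 0.32, -0.11, 0, 0],
  [0, 0, 0.055, 0.32, -0.11, 0, 0],
  [0, 0, 0.055, 0.32, -0.11, 0, 0],
  [0, 0, 0, 0, 0, 0, 0],
  [0, 0, 0, 0, 0, 0, 0],
])

```text
time_s: 14.85
position: [0.5304, 0.0534, 0.0605]
ee_rot: [0.001, 0.85, 0.527, -0.0]
ft_force: [0.0, 0.3, -0.3]
finger_gap: 0.0006
```

```bash
python3 -c "
from h import *
plan(138,-1,16,z=60);pol()
crop(camera('side'),180,130,220,160,3.6,'pics/s20.png')"
```

```text
t 14.85 p [530.4  53.4  60.5] yaw_x 63.67 z [ 0.001 -0.003 -1.   ] F [ 0.   0.3 -0.3] gap 0.0006 j [-0.02  0.58  1.93 -0.    0.63  0.44]
target [532.   59.1  60. ] shift cm [ 0.59 -0.11  0.05] turn z rad 0.157
tilt fix rx,ry [0.002 0.002]
t 14.85 p [530.4  53.4  60.5] yaw_x 63.67 z [ 0.001 -0.003 -1.   ] F [ 0.   0.3 -0.3] gap 0.0006 j [-0.02  0.58  1.93 -0.    0.63  0.44]
r 54.5 finger q deg 114.6 tool q 129.03
```

View pics/s20.png

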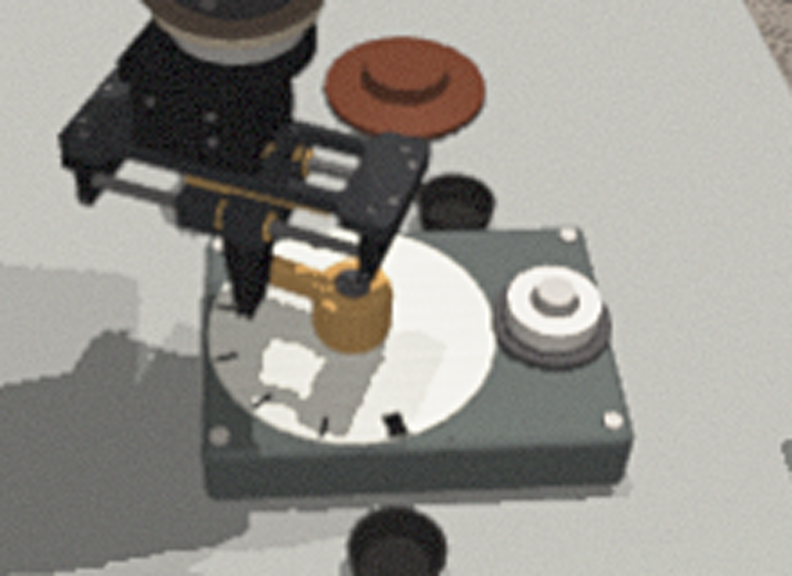

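>>> send_rows([
  [0, 0, 0.055, 0.32, -0.11, 0, 0],
  [0, 0, 0.055, 0.32, -0.11, 0, 0],
  [0, 0, 0, 0, 0, 0, 0],
  [0, 0, 0, 0, 0, 0, 0],
])

```text
time_s: 15.23
position: [0.5315, 0.0592, 0.0604]
ee_rot: [0.001, 0.876, 0.482, -0.0]
ft_force: [0.4, 0.5, 0.0]
finger_gap: 0.0002
```

```bash
python3 -c "
from h import *
plan(138,-1,16,z=60);pol()
crop(camera('side'),180,130,220,160,3.6,'pics/s21.png')"
```

```text
t 15.23 p [531.5  59.2  60.4] yaw_x 57.63 z [ 0.001 -0.003 -1.   ] F [0.4 0.5 0. ] gap 0.0002 j [-0.01  0.58  1.93 -0.    0.64  0.56]
target [532.   59.1  60. ] shift cm [0.02 0.05 0.04] turn z rad 0.051
tilt fix rx,ry [0.002 0.002]
t 15.23 p [531.5  59.2  60.4] yaw_x 57.63 z [ 0.001 -0.003 -1.   ] F [0.4 0.5 0. ] gap 0.0002 j [-0.01  0.58  1.93 -0.    0.64  0.56]
r 55.0 finger q deg 120.9 tool q 135.07
```

View pics/s21.png

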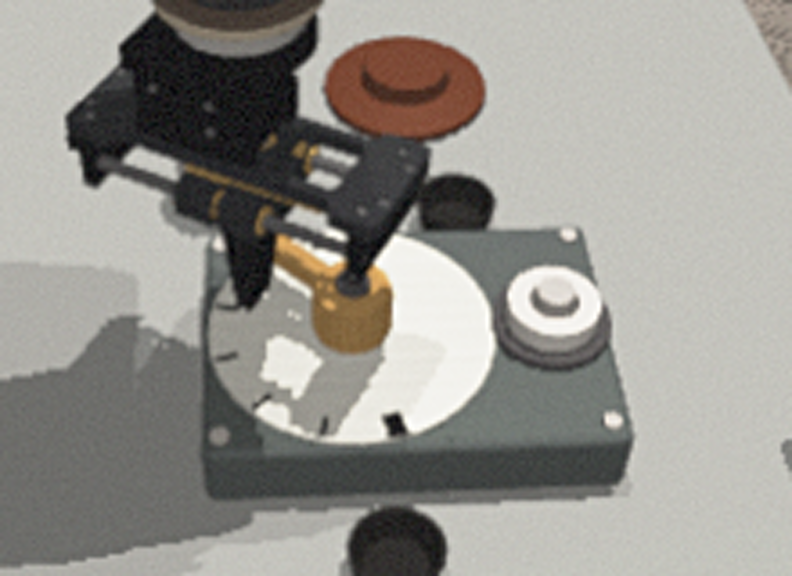

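>>> send_rows([
  [0, 0, 0, -0.6, 0, 0, 0],
  [0, 0, 0, -0.6, 0, 0, 0],
  [0, 0, 0, -0.3, 0, -1, 0],
  [0, 0, 0, 0, 0, -2, 0],
  [0, 0, 0, 0, 0, -2.5, 0],
  [0, 0, 0, 0, 0, -2.5, 0],
  [0, 0, 0, 0, -2, -1.5, 0],
  [0, 0, 0, -1.5, -2.5, 0, 0],
  [0, 0, 0, -1.5, -3, 0, 0],
  [0, 0, 0, -1.5, -3, 0, 0],
  [0, 0, 0, -1.5, -3, 0, 0],
  [0, 0, 0, 0, 0, 0, 0],
])

```text
time_s: 16.28
position: [0.3682, 0.0624, 0.1645]
ee_rot: [0.002, 0.875, 0.485, 0.001]
ft_force: [0.5, 0.2, 0.8]
finger_gap: 0.0003
```

```bash
python3 -c "
from h import *
state()
crop(camera('side'),180,100,220,180,3.6,'pics/s22.png');crop(camera('top'),180,130,160,130,4.6,'pics/t22.png')"
```

```text
t 16.28 p [368.2  62.4 164.5] yaw_x 57.99 z [ 0.003 -0.003 -1.   ] F [0.5 0.2 0.8] gap 0.0003 j [-0.01  0.21  2.2  -0.    0.73  0.55]
```

View pics/s22.png

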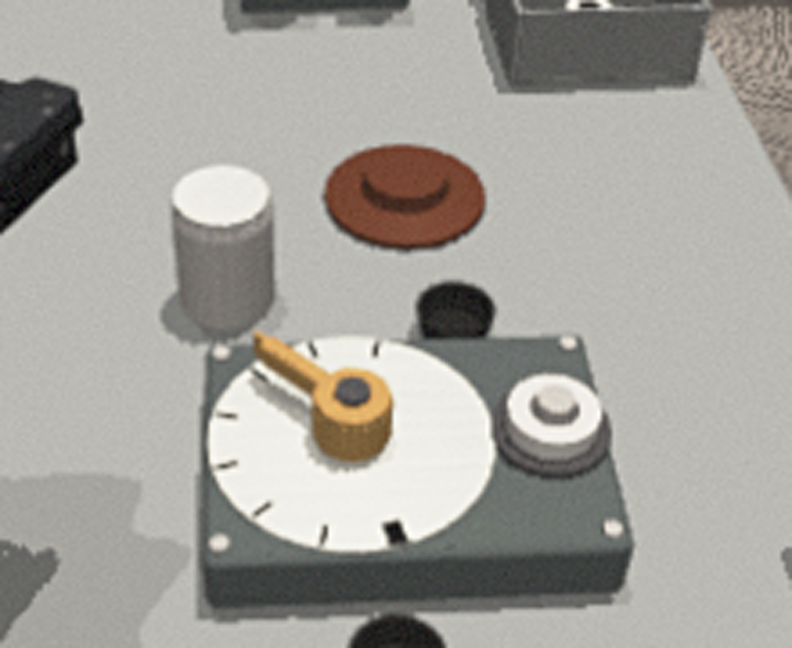

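View pics/t22.png

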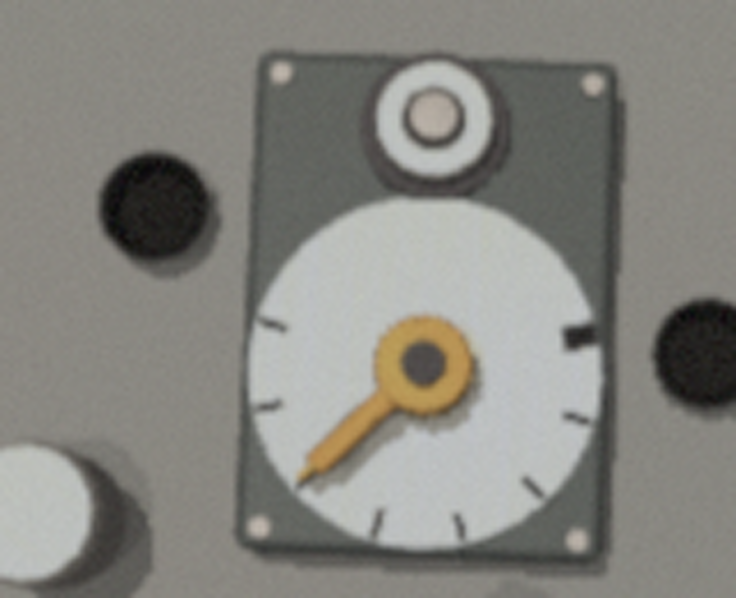

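```bash
python3 -c "
from h import *
c=camera('top')
cr=lambda L:[(180+(x+.5)/4.6-.5,130+(y+.5)/4.6-.5) for x,y in L]
H=px2w(c,cr([(424,363)]),.087)[0];N=px2w(c,cr([(317,466)]),.082)[0];d=N-H
print('q deg',(-75+G-np.degrees(np.arctan2(d[1],d[0])))%360)
a=cv2.imread('pics/top0.png').astype(int);d=np.abs(a-c['img'][:,:,::-1]).max(2)
for n,(x,y,r) in dict(race=(274,156,14),cupa=(214,175,14),cupb=(333,207,14),plate=(149,182,28),can=(187,242,16)).items(): print(n,d[y-r:y+r,x-r:x+r].mean().round(1))
print('spanner/driver',d[165:270,355:420].mean().round(1),'noise',d[300:340,400:440].mean().round(1), get_state()['qd'].round(3))
job_done()"
```

```text
q deg 149.17889570848962
race 6.9
cupa 5.9
cupb 6.0
plate 5.4
can 7.9
spanner/driver 6.7 noise 6.7 [-0.002  0.029 -0.025  0.001 -0.002  0.002]
the job is handed in; nothing more can be done
```

The job is handed in, at about 16 s of the 67 s allowed. The lever now rests at the fifth narrow mark after the broad one.

- **Moves:** With the fingers shut, I pushed the lever anticlockwise from click 3, one click at a time, until it clicked in over the broad mark. I checked that in the side picture. I then lifted over to the other flank and pushed clockwise exactly five clicks, without going on to a sixth. The second click was hidden from the camera at the time, but the next picture showed the lever on mark 2.
- **Lever check:** In the last top picture the lever measures about 149°, where the fifth click is 150°. Counting the marks from the broad one also gives the fifth.
- **Other objects:** The race, both cups, the end plate, spanner and driver look unmoved against the first top picture, with differences at image-noise level. The can's difference was slightly higher (7.9 against 6.7 noise). Lighting or shadow may explain it. The fingers stayed over the dial while low, and I saw no sign of contact.
- **Forces and hand:** Every force I read at the end of a move was about 2 N or less. The hand ended clear of the gauge, about 165 mm above the bench.

No check failed or disagreed.

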